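# Roll the film cassette into the cutter's vee cradle and clamp it

## Task

Roll the black film cassette along the deck of the slide cutter, without lifting it, until it drops into the vee cradle and settles there square and about mid-length while the chrome cam lock is still open. Then swing the cam lock's lever down until its pad bears on the cassette, and let go. Leave the slide mounts, the loupe and the brush where they are.

Things in the scene. Friction and masses are not known exactly. Their poses are not given: they have to be found in the camera images.
- cassette_center (a point): centre of the loose black plastic film cassette: a plain cylinder 32 mm in diameter and 60 mm long (about 60 g), with a spool stub 12 mm in diameter and 7 mm long on each end. Its x axis is the cylinder's axis; y and z turn with it as it rolls. It starts lying on the cutter's level deck, its axis roughly along the vee, and rolls freely.
- cradle (a point): where the cassette's centre rests in the vee cradle of the fixed grey slide cutter. x along the vee, away from the robot; y from the vee towards the deck; z up. Point is 51.6 mm above the table, 6.6 mm above deck level. Vee: 90 degrees, 100 mm long (x +-50), bottom 22.6 mm below this point, mouth 32 mm wide at deck level; opposite the deck its wall rises on to 10 mm above deck level at y -26 mm.
- deck (a point): middle of the smooth level deck's top, 85.5 mm along +y from cradle and 45 mm above the table; same axes. Deck spans x +-50 mm, y +-69.5 mm about this point, from the vee's mouth to a lip 6 mm thick, 5 mm high. Cutter footprint 125 x 345 mm; beyond the backstop a cutter bed with a chrome sliding guide, up to 54 mm above the table.
- lamp (a point): middle of the underside of the fixed grey strip safelight over deck and cradle, 107 mm above the table; same axes as cradle, from which it lies at x +20, y +20. The bar is 40 mm wide (x), 290 mm long (y), 43 mm high; red lens 3 mm below it; 12 mm posts at x +14, y -135 and +143 mm from here. Only the robot's side is open above: lean the tool back towards the robot to reach the cassette's middle.
- cam_lever (a joint): angle (rad) of the chrome cam lock's lever, swinging in the upright plane across the vee: 0 = level over the cradle, its rubber pad bearing on a seated cassette (at about 0.00 to 0.01); grows as it opens upward, pi/2 = upright over its pivot. Stops at -0.06 and 1.75. Starts open, stays where it is left (friction 0.12 N m, about 1.5 N at the handle; gravity is less).
- lever_pivot (a point): hinge point of the cam lever, on the backstop, at x -16, y -50, z +23.4 mm from cradle; same axes as the cradle. The hinge axis is x; at joint angle a the arm points along y cos a + z sin a. The arm is 10 mm thick and 10 mm wide; the pad is 50 mm from the pivot.
- cam_handle (a point): middle of the lever's T-handle, a chrome crossbar 12 mm in diameter and 37 mm long lying along the cradle's x; 85 mm out along the arm from the pivot and 4 mm off its centre line on the upper (opening) side, and at x -28 mm from cradle. When closed it is at y +35 mm, 34 mm above the deck.
- mounts: bystander: stack of three pale green slide mounts, 50 x 50 mm, 12 mm high in all, on the table right of the cutter; origin at the centre of its underside
- loupe: bystander: black loupe, 52 mm in diameter, 42 mm high, on the table beyond the cutter; origin at the centre of its underside
- brush: bystander: dusting brush 150 mm long lying on the table left of the cutter; x along its length, origin under its middle
There are look-alikes about, which are no part of the job. What is shaped like the part that bears cassette_center but red is not meant.

How it is judged (in metres and radians):
On the way:
1. the cassette lies settled in the vee cradle while the cam lock is still open (z of cassette_center in the frame of cradle between -0.004 and 0.003 m and distance between cassette_center and cradle below 0.02 m and angle between the x axis of cassette_center and the x axis of cradle, either way round below 0.1 rad and value of joint cam_lever above 0.6 rad), for 0.3 s.
At the end, for the whole second after the job is handed in: The cassette rests in the vee: centre within 3 mm of its seated height (4 mm below) and within 20 mm of the cradle point, axis within 0.1 rad of the vee's, at rest; the cam lever is down (below 0.05 rad) with its pad pressing on the cassette (over 0.2 N) (z of cassette_center in the frame of cradle between -0.004 and 0.003 m and distance between cassette_center and cradle below 0.02 m and angle between the x axis of cassette_center and the x axis of cradle, either way round below 0.1 rad and linear speed of cassette below 0.02 m/s and contact force between cam_lever and cassette above 0.2 N and value of joint cam_lever below 0.05 rad); the robot touches nothing.
It fails at once if the cassette was lifted off the deck (more than 12 mm) (z of cassette_center in the frame of cradle above 0.0215 m).
It fails at once if the cassette fell off the cutter (z of cassette_center in the frame of cradle below -0.015 m).
It fails at once if a bystander was moved more than 15 mm (distance of any of mounts, loupe, brush from where it was at the start of the episode above 0.015 m).
It also fails if it takes over 51 s, if anything falls off the work surface, if the arm or the gripper's body presses on something with over 40 N, if the wrist force passes 120 N, or if a joint passes its speed limit or range.

## Robot

A 6-joint arm with a two-finger parallel gripper is mounted at the origin on the work surface. World frame = base frame: x ahead of the robot, y to its left, z up, the work surface at z = 0. Lengths are in mm, angles in rad, forces in N, time in s.
With the tool pointing down it reaches from about 325 to 900 mm from the base axis. Payload 3.5 kg.
Tool frame: the origin (TCP) lies on the front face of the gripper's body, between the roots of the fingers; the fingertips stand tips_ahead ahead of it and the grasp point (between the pads) lies 54 mm ahead of it (tips_ahead is the distance from the TCP to the fingertips, in mm); z points along the fingers, y is the line along which they close (so a half turn about z gives the same grasp; the last joint's range is limited). The gripper opens to 85 mm and grips with 20 to 120 N. Pads are 22 mm wide; open, the fingers measure 114 mm over their backs; the gripper's body (76 mm by 85 mm) begins 54 mm behind the grasp point. The pads swing forward as they close: fully open they stand 13 mm farther back than shut.
Start: joints at [-1.426, 0.276, -0.026, 1.268, 0, 1.467], TCP at [153.283, -605.91, 303.913] pointing down, gripper open.
Joint ranges: [-3.12, 3.12], [-0.85, 1.88], [-1.08, 1.24], [-1.95, 2.15], [-1.57, 1.53], [-3.14, 3.14]. Speed limits (rad/s): [2.57, 2.57, 3.14, 3.14, 3.14, 3.14].

## Interface

Orientations are given as a unit quaternion [x, y, z, w].
In Python, from workcell import * gives the robot as it stands.
- The arm moves only by the shell command python3 -m creep 'ROWS' [FORCE]. ROWS is JSON, a list of rows, each a list of 7 numbers: the shift along the tool's x, y, z in mm, then the turn, a rotation vector about the tool's x, y, z in degrees, then the closure in counts, from 0 (fully open) to 255 (shut). A call has 1 to 20 rows; each row is the pose to reach, as a shift and turn from the pose commanded when the call began, along the tool's axes at that moment; what a row does not reach only later rows make up. A row lasts 1/8 s, in which the tool goes at most 62.5 mm and 10.7 degrees, less where a joint would pass 70% of its speed; a pose out of reach is approached as far as the arm can. A call with a gripper value outside its range is refused whole. The fingers move at their own pace and stop on an object; FORCE is the grip in N (left out, the last holds). Time passes only in rows, so rows that repeat a pose let the fingers close. It gives the time, the measured TCP pose, the force, the opening and the grip force at its end, in the units of the state.
- get_state(): the state, without advancing time (a new reading comes with each control period).
- get_image(name): name is "scene" or "side" or "wrist"; returns a dict with "color" (384x512x3 uint8, red, green, blue), "intrinsics" (3x3 intrinsics, pixels), "R" (3x3) and "t" (3): a world point X has camera coordinates R X + t. Camera axes: x right, y down, z forward; pixel columns grow to the right and rows downward; lengths in mm; the calibration is good to about 2 mm. A picture is of the moment at which its call begins. There is no depth.
- sign_off(): hands the job in; it is judged then, once.
The state is a dict: "clock": time; "joint_positions": joint angles; "joint_vel": joint speeds; "effort": joint torques, N m; "position": TCP position; "ee_rot": TCP orientation; "ft_force": force on the tool from outside, world axes, zero at the start; "ft_torque": the same for the moment, N m; "grip_width": finger opening in mm; "finger_force": force on a finger pad.
Only numpy, scipy, OpenCV 4.12 (cv2) and the standard library are available. Lean on these libraries where they do the work, as an engineer would, in place of code of your own. Each camera call takes 0.05 s, during which the arm holds its last target. There are 200 camera calls.

## Working session

There is one attempt and no reset: what is moved stays moved. The work goes in short steps, Python scripts to look and compute and a shell command to move; the robot and the scene stay as the last step left them, time stands still between calls to the robot, and variables do not carry over. Pictures are saved under pics/ and viewed, at most 10 in all, crops included, and the job is handed in when it is done.

```bash
ls; mkdir -p pics
python3 - <<'E'
from workcell import *
import cv2,json,numpy as np
s=get_state();print(s)
for n in ["scene","side"]:
    d=get_image(n);cv2.imwrite(f"pics/{n}0.png",cv2.resize(d["color"][:,:,::-1],(768,576)))
    np.savez(f"{n}0.npz",**d);print(n,d["intrinsics"].tolist(),np.round(d["R"],4).tolist(),np.round(d["t"],1).tolist())
E
```

```text
pics
{'clock': 0.0, 'joint_positions': array([-1.42638837e+00,  2.77137460e-01, -2.78999000e-02,  1.26801785e+00,
       -2.83220716e-05,  1.46740900e+00]), 'joint_vel': array([ 0.0011442 , -0.00090506,  0.00031037,  0.00039083,  0.00077161,
        0.0007512 ]), 'effort': array([ 1.26594492e-05, -4.45505297e+01,  2.95205677e+01,  1.65344129e-02,
       -1.12733999e-04,  7.72718892e-06]), 'position': array([ 153.19267978, -605.28387488,  302.74780485]), 'ee_rot': array([ 9.92333866e-01,  1.23580837e-01, -3.73216326e-05, -1.12891368e-03]), 'ft_force': array([-0.81553904, -0.13346778, -1.40081599]), 'ft_torque': array([-0.01742804, -0.03193848,  0.0107401 ]), 'finger_force': 0.0, 'grip_width': 85.26278773218739}
scene [[465.0893745032151, 0.0, 253.37696771344434], [0.0, 465.0893745032151, 193.9326267301748], [0.0, 0.0, 1.0]] [[-0.709, 0.705, 0.0158], [0.3638, 0.3848, -0.8483], [-0.6042, -0.5957, -0.5293]] [450.5, -123.3, 1569.7]
side [[457.922209063231, 0.0, 264.84013265105114], [0.0, 457.922209063231, 190.48114143071766], [0.0, 0.0, 1.0]] [[0.8803, -0.4742, -0.0128], [-0.3557, -0.642, -0.6792], [0.3139, 0.6025, -0.7338]] [-544.4, 282.5, 952.4]
```

View pics/scene0.png

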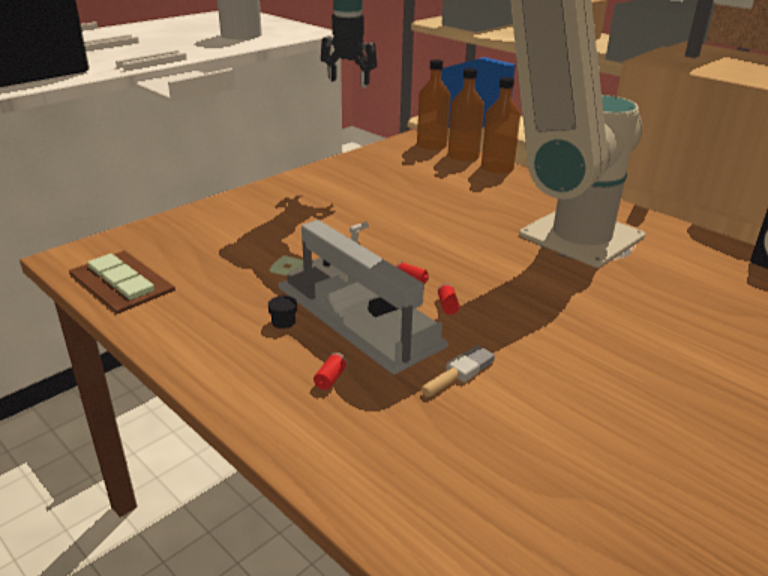

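View pics/side0.png

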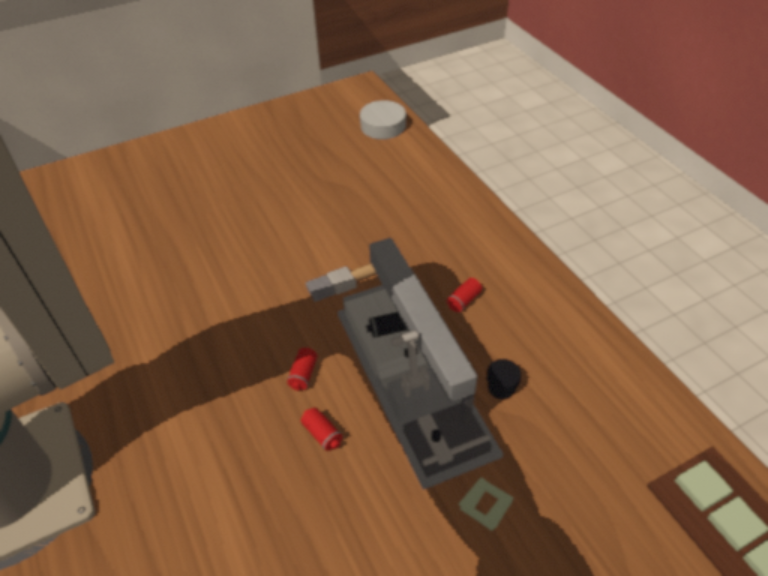

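The scene image shows the black cassette at (382,305) on the deck, and the side image shows it at (388,324). The look-alikes are red: side (302,369), (322,429), (465,294). The black loupe is at side (505,378). I choose the black one on the deck and check it in a close crop.

Run:
```python
import cv2,numpy as np
a=np.load("side0.npz")["color"][155:330,205:345,::-1]   # 175x140
b=np.load("scene0.npz")["color"][135:255,170:310,::-1]
a=cv2.resize(a,None,fx=3.4,fy=3.4,interpolation=cv2.INTER_CUBIC);b=cv2.resize(b,None,fx=2.2,fy=2.2,interpolation=cv2.INTER_CUBIC)
c=np.zeros((600,800,3),np.uint8);c[:a.shape[0],:a.shape[1]]=a;c[:b.shape[0],480:480+b.shape[1]]=b
c=np.clip((c/255.)**0.6*255,0,255).astype(np.uint8)
cv2.imwrite("pics/crop0.png",c)
```

```text
(no output)
```

View pics/crop0.png

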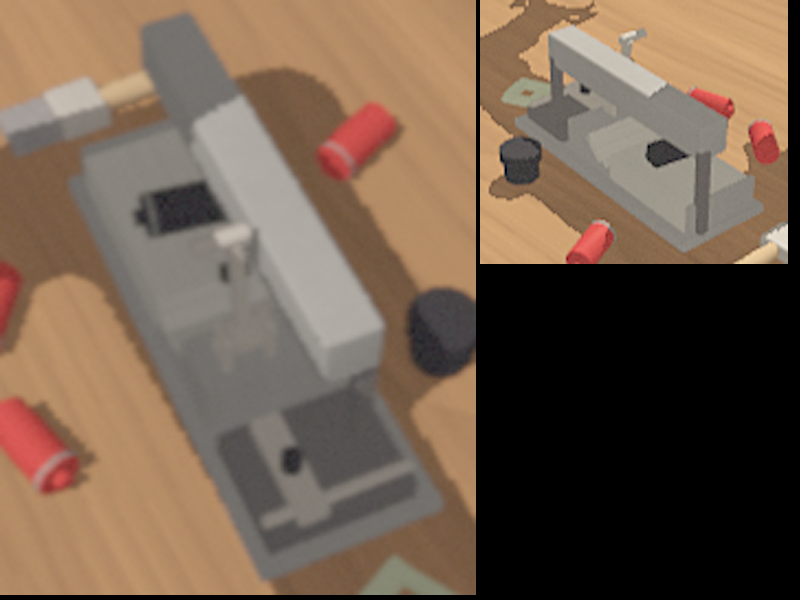

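The crop confirms a plain black cylinder with a stub on the deck, its near stub tip at crop (138,216); the lever stands upright with its handle at (232,237). Next I fit the cutter's pose.

```bash
cat > h.py <<'E'
import numpy as np
from scipy.optimize import least_squares
from scipy.spatial.transform import Rotation as Ro
def load(n):
    d=np.load(n); return d["intrinsics"],d["R"],d["t"]
def proj(c,X):
    K,R,t=c; p=K@(R@np.asarray(X,float)+t); return p[:2]/p[2]
def ray(c,uv,z):
    K,R,t=c; C=-R.T@t; d=R.T@np.linalg.solve(K,[uv[0],uv[1],1]); return C+d*(z-C[2])/d[2]
E
python3 - <<'E'
from h import *
S,W=load("side0.npz"),load("scene0.npz")
s=lambda u,v:(205+(u+.5)/3.4-.5,155+(v+.5)/3.4-.5)
w=lambda u,v:(170+(u-480+.5)/2.2-.5,135+(v+.5)/2.2-.5)
# footprint F(x±62.5,y±172.5,z0), lamp L top z150
F=lambda i,j:('F',i,j);L=lambda i,j:('L',i,j)
obs=[(S,s(70,185),F(-1,1)),(S,s(265,580),F(-1,-1)),(S,s(442,505),F(1,-1)),
(W,w(688,250),F(1,1)),(W,w(763,208),F(-1,1)),
(S,s(190,14),L(1,1)),(S,s(143,28),L(-1,1)),(S,s(383,325),L(1,-1)),
(W,w(550,36),L(1,-1)),(W,w(568,26),L(-1,-1)),(W,w(726,127),L(-1,1))]
def pt(p,k):
    x,y,a,fx,fy=p
    q=[fx+k[1]*62.5,fy+k[2]*172.5,0] if k[0]=='F' else [20+20*k[1],20+145*k[2],150]
    c,sn=np.cos(a),np.sin(a); return [x+c*q[0]-sn*q[1],y+sn*q[0]+c*q[1],q[2]]
f=lambda p:np.ravel([proj(c,pt(p,k))-uv for c,uv,k in obs])
r=least_squares(f,[500,-150,0,0,0],loss='soft_l1',x_scale=[10,10,.1,10,10])
print(np.round(r.x,3),np.round(r.fun.reshape(-1,2),1).tolist())
x,y,a=r.x[:3];c,sn=np.cos(a),np.sin(a)
M=np.array([[c,sn],[-sn,c]])
for n,uv,z in [("stubtip",s(138,216),61),("top near edge",s(160,235),55),("topleft",s(150,193),70),("cas right lo",s(222,222),60),("right up",s(208,185),73)]:
    P=ray(S,uv,z);print(n,np.round(P),np.round(M@(P[:2]-[x,y])))
for q in ([-28,-50,75],[-16,-50,75]): pass
P=[x+c*-28-sn*-46,y+sn*-28+c*-46,75+85];print("handle if upright->",proj(S,P),"seen",s(235,237))
for n in ("deck c",[0,85.5,45]),("cradle",[0,0,51.6]),("deck nearcorner",[-50,155,45]),("mouth -50,16",[-50,16,45]):
    q=n[1];P=[x+c*q[0]-sn*q[1],y+sn*q[0]+c*q[1],q[2]];p=proj(S,P);print(n[0],np.round(P),np.round([(p[0]-205)*3.4,(p[1]-155)*3.4]))
E
```

```text
[ 5.82817e+02 -1.11019e+02 -8.30000e-02  2.88700e+00  1.43600e+00] [[-0.9, 0.4], [-0.7, 0.3], [0.2, 0.2], [-2.3, 2.7], [0.1, 2.6], [0.1, -1.5], [-2.0, -0.8], [2.1, -0.0], [-3.3, -1.3], [0.5, -0.8], [0.5, -4.0]]
stubtip [551. -30.  61.] [-38.  78.]
top near edge [559. -48.  55.] [-29.  61.]
topleft [565. -23.  70.] [-25.  87.]
cas right lo [599. -62.  60.] [12. 51.]
right up [602. -38.  73.] [13. 74.]
handle if upright-> [270.85217828 229.03287476] seen (273.7647058823529, 224.3529411764706)
deck c [590. -26.  45.] [184. 205.]
cradle [ 583. -111.   52.] [235. 289.]
deck nearcorner [546.  48.  45.] [ 82. 159.]
mouth -50,16 [534. -91.  45.] [156. 302.]
```

```bash
cat >> h.py <<'E'
def cut(p):   # cutter pose p=(x,y,yaw) -> function cutter xyz (z above table) to world
    x,y,a=p; R=Ro.from_euler('z',a); return lambda q:R.apply(q)+[x,y,0]
def tool(a,th,yaw_extra=0):  # leaned tool: z=(sin th,0,-cos th), y=-cutter y
    s,c=np.sin(th),np.cos(th)
    M=np.array([[c,0,s],[0,-1,0],[s,0,-c]])
    return Ro.from_euler('z',a+yaw_extra)*Ro.from_matrix(M)
def rows(st,pos,R):   # shift (tool axes) and turn (deg)
    R0=Ro.from_quat(st["ee_rot"])
    return np.round(R0.inv().apply(np.asarray(pos)-st["position"]),1),np.round(np.degrees((R0.inv()*R).as_rotvec()),2)
E
python3 - <<'E'
from h import *; import workcell
print(getattr(workcell,"tips_ahead",None),[k for k in dir(workcell) if k[0]!='_'])
st=workcell.get_state()
C=cut((582.8,-111,-.083));R=tool(-.083,np.radians(50))
tip=C([-60,110,170]);z=R.apply([0,0,1]);print(tip,z)
print(rows(st,tip-70*z,R), tip-70*z)
E
```

```text
72.6 ['IKError', 'get_image', 'get_state', 'sign_off', 'tips_ahead']
[532.12607223   3.59560657 170.        ] [ 0.76340732 -0.06350871 -0.64278761]
(array([ 466. , -514.7,   89. ]), array([-8.38, 49.54, 17.68])) [478.68756001   8.04121637 214.99513268]
```

```bash
python3 -m creep '[[50,-50,0,0,0,0,255],[90,-100,10,0,0,0,255],[140,-150,15,-1,6,2,255],[180,-200,20,-2,12,4,255],[220,-250,30,-3,18,6,255],[265,-300,40,-4,24,8,255],[310,-350,50,-5,30,10,255],[350,-400,60,-6,36,12,255],[390,-450,70,-7,42,15,255],[430,-490,80,-8.4,49.5,17.7,255],[466,-515,89,-8.4,49.5,17.7,255],[466,-515,89,-8.4,49.5,17.7,255],[466,-515,89,-8.4,49.5,17.7,255],[466,-515,89,-8.4,49.5,17.7,255]]'
python3 - <<'E'
from workcell import *
import cv2,numpy as np
d=get_image("wrist");np.savez("w1.npz",**d);cv2.imwrite("pics/w1.png",cv2.resize(d["color"][:,:,::-1],(768,576)))
s=get_state();print(s["clock"],s["position"],s["ee_rot"],s["joint_positions"],s["grip_width"])
E
```

```text
clock: 1.85
position: [478.3, 7.3, 214.6]
ee_rot: [0.906, -0.038, 0.422, 0.019]
ft_force: [-0.5, -0.4, -0.1]
grip_width: 0.0
finger_force: 0.0
1.9 [478.30915176   6.76831099 214.84100566] [ 0.90562434 -0.03807312  0.42193668  0.01908988] [-0.13961355 -0.22721956 -1.03018267 -0.10360371  0.04010299  3.10468344] -0.1095654014011938
```

View pics/w1.png

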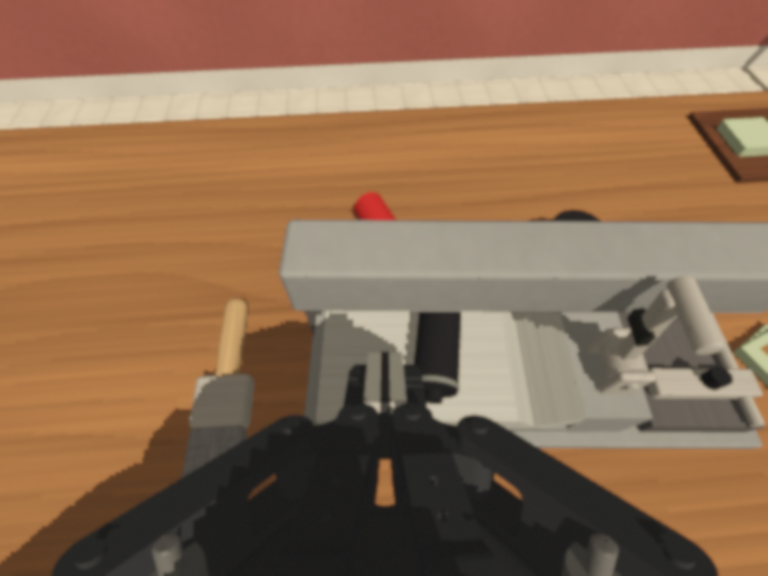

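The wrist view shows the cassette on the deck, near end at (437,390), about vertical in the picture; the vee is right of it near (560,400) and the open lever's handle is at (700,310). An enlarged crop comes next for the numbers.

Run:
```python
import cv2,numpy as np
a=np.load("w1.npz")["color"][140:300,180:390,::-1]
a=cv2.resize(a,None,fx=3.75,fy=3.75,interpolation=cv2.INTER_CUBIC)
cv2.imwrite("pics/w1c.png",np.clip((a/255.)**0.6*255,0,255).astype(np.uint8))
```

```text
(no output)
```

View pics/w1c.png

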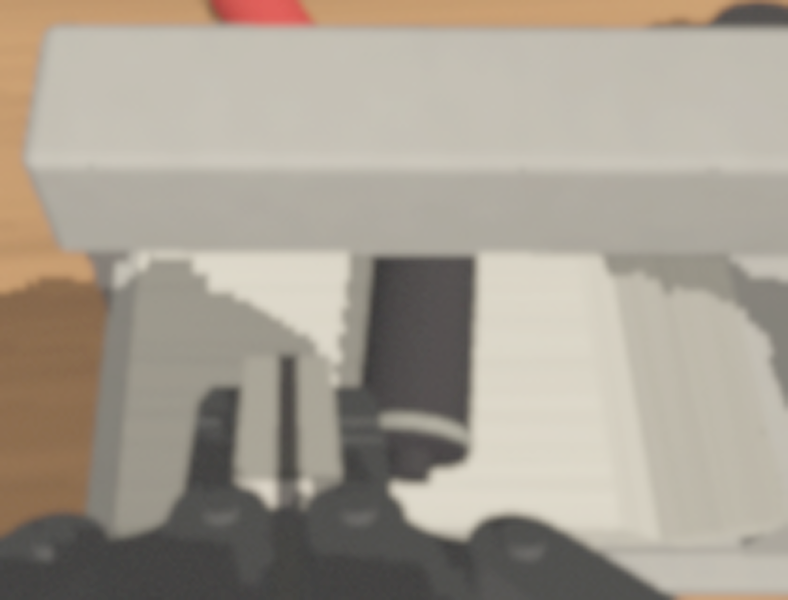

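Run:
```python
from h import *
S,W,T=load("side0.npz"),load("scene0.npz"),load("w1.npz")
s=lambda u,v:np.array((205+(u+.5)/3.4-.5,155+(v+.5)/3.4-.5))
w=lambda u,v:np.array((170+(u-480+.5)/2.2-.5,135+(v+.5)/2.2-.5))
t=lambda u,v:np.array((180+(u+.5)/3.75-.5,140+(v+.5)/3.75-.5))
L=lambda i,j,z=150:[20+20*i,20+145*j,z]
obs=[(S,s(190,14),L(1,1)),(S,s(143,28),L(-1,1)),(S,s(383,325),L(1,-1)),
(W,w(550,36),L(1,-1)),(W,w(568,26),L(-1,-1)),(W,w(726,127),L(-1,1)),
(T,t(65,250),L(-1,1,107)),(T,t(26,163),L(-1,1)),(T,t(48,28),L(1,1))]
def f(p):
    C=cut(p);return np.ravel([(proj(c,C(np.array(k,float)))-uv) for c,uv,k in obs])
r=least_squares(f,[583,-111,-.08],loss='soft_l1',x_scale=[10,10,.1]);print(np.round(r.x,3),np.round(r.fun.reshape(-1,2),1).tolist())
fw=lambda p:f(p)[-6:]
r2=least_squares(fw,r.x,x_scale=[10,10,.1]);print("wrist only",np.round(r2.x,3),np.round(r2.fun,1))
for nm,p in(("all",r.x),("wrist",r2.x)):
    C=cut(p); inv=lambda P:Ro.from_euler('z',-p[2]).apply(P-[p[0],p[1],0])
    print(nm,"mouth",[np.round(inv(ray(T,t(*q),45)),1)[:2].tolist() for q in [(603,255),(655,540),(590,255),(618,540),(600,545)]])
    cam=-T[1].T@T[2]
    def g(q):
        x,y,ps=q;ax=np.array([np.cos(ps),np.sin(ps),0]);c=np.array([x,y,61.]);o=[]
        cc=inv(cam)
        for sg,pts in((1,[(373,260),(362,400)]),(-1,[(475,260),(468,430)])):
            P=[]
            v=c-cc;v=v-ax*(v@ax);D=np.linalg.norm(v);v/=D;n=np.cross(v,ax);n=n*sg*np.sign(n[1])
            k=16/D;e=c-v*16*k+n*16*np.sqrt(1-k*k)
            a,b=[proj(T,C(e+ax*m)) for m in(-30,10)]
            d=(b-a)/np.linalg.norm(b-a)
            o+=[d[0]*(t(*q_)-a)[1]-d[1]*(t(*q_)-a)[0] for q_ in pts]
        tip=proj(T,C(c-ax*37-[0,0,6]));o.append((tip-t(408,480))[1]*.7)
        return o
    h=least_squares(g,[0,72,0],x_scale=[10,10,.1]);print("cassette",np.round(h.x,3),np.round(h.fun,1))
    u=lambda x,y:np.array([x/1.5-.17,y/1.5-.17])
    def hh(q):
        a=q[0];b=np.array([-28,-50+85*np.cos(a)-4*np.sin(a),75+85*np.sin(a)+4*np.cos(a)])
        return np.ravel([proj(T,C(b+[m,0,0]))-o for m,o in((18.5,u(683,285)),(-18.5,u(712,346)))])
    k=least_squares(hh,[1.4]);print("lever",k.x,np.round(k.fun,1))
```

```text
[ 5.80601e+02 -1.13323e+02 -9.10000e-02] [[0.3, -0.7], [-1.8, -0.0], [1.4, 1.6], [-2.9, -1.9], [0.9, -1.4], [-0.0, -4.6], [-0.4, 2.2], [-0.6, -0.3], [0.3, -3.5]]
wrist only [ 5.83003e+02 -1.14001e+02 -7.40000e-02] [ 0.1  2.6 -0.   0.2 -0.  -3.1]
all mouth [[34.9, 10.8], [-52.1, 10.2], [34.9, 14.9], [-52.2, 20.2], [-53.6, 25.3]]
cassette [-2.487 73.099 -0.12 ] [ 0.9  1.6 -1.  -1.4  0. ]
lever [1.336235] [-0.8 -0.4  1.1  6.9]
wrist mouth [[32.7, 10.7], [-54.4, 11.6], [32.7, 14.8], [-54.3, 21.6], [-55.6, 26.7]]
cassette [-3.655 73.631 -0.137] [ 0.9  1.6 -1.  -1.4  0. ]
lever [1.33683542] [-1.4 -3.9  1.1  2.5]
```

```bash
cat > t.py <<'E'
import sys;from h import *;import workcell
P=(581.5,-113.5,-.083);TH=np.radians(50)
def go(*tips,th=TH,yaw=0,t=72.6):
    st=workcell.get_state();C=cut(P);R=tool(P[2],th,yaw);z=R.apply([0,0,1])
    print(round(st["clock"],2),"tip now",np.round(Ro.from_euler('z',-P[2]).apply(st["position"]+t*Ro.from_quat(st["ee_rot"]).apply([0,0,1])-[P[0],P[1],0]),1),"F",np.round(st["ft_force"],1),np.round(st["joint_positions"],2))
    for q in tips: print(q,*[list(v) for v in rows(st,C(np.array(q,float))-t*z,R)])
E
python3 - <<'E'
from t import *
go((-70,116,121),(6,116,57.5))
T=load("w1.npz");st=workcell.get_state()
print("cam in tool",Ro.from_quat(st["ee_rot"]).inv().apply(-T[1].T@T[2]-st["position"]))
E
```

```text
1.9 tip now [-57.2 111.1 168.1] F [-0.1 -0.1 -0. ] [-0.14 -0.23 -1.03 -0.1   0.04  3.1 ]
(-70, 116, 121) [np.float64(-44.4), np.float64(-4.8), np.float64(20.5)] [np.float64(0.19), np.float64(0.03), np.float64(0.03)]
(6, 116, 57.5) [np.float64(-44.1), np.float64(-5.1), np.float64(119.6)] [np.float64(0.19), np.float64(0.03), np.float64(0.03)]
cam in tool [ 82.92985581   0.72916804 -68.64448304]
```

```bash
python3 -m creep '[[-22,-2,10,0,0,0,255],[-44,-5,20,0,0,0,255],[-44,-5,45,0,0,0,255],[-44,-5,75,0,0,0,255],[-44,-5,100,0,0,0,255],[-44,-5,119,0,0,0,255],[-44,-5,119,0,0,0,255],[-44,-5,119,0,0,0,255]]'
python3 - <<'E'
from t import *;import cv2
go((6,116,57.5),(6,80,57.5),(6,32,57.5))
d=workcell.get_image("wrist");e=workcell.get_image("side")
np.savez("w2.npz",**d)
a=cv2.resize(d["color"][140:300,150:390,::-1],None,fx=3.3,fy=3.3,interpolation=2);cv2.imwrite("pics/w2.png",a)
E
```

```text
clock: 2.9
position: [541.3, 6.2, 105.1]
ee_rot: [0.906, -0.038, 0.422, 0.019]
ft_force: [0.6, -0.9, -0.2]
grip_width: -0.2
finger_force: 0.0
2.9 tip now [  5.6 115.7  58.4] F [ 0.6 -0.9 -0.2] [-0.12  0.2  -1.02 -0.52  0.02  3.12]
(6, 116, 57.5) [np.float64(-0.5), np.float64(-0.1), np.float64(0.9)] [np.float64(0.18), np.float64(0.01), np.float64(0.02)]
(6, 80, 57.5) [np.float64(-0.5), np.float64(35.9), np.float64(1.0)] [np.float64(0.18), np.float64(0.01), np.float64(0.02)]
(6, 32, 57.5) [np.float64(-0.5), np.float64(83.9), np.float64(1.1)] [np.float64(0.18), np.float64(0.01), np.float64(0.02)]
```

View pics/w2.png

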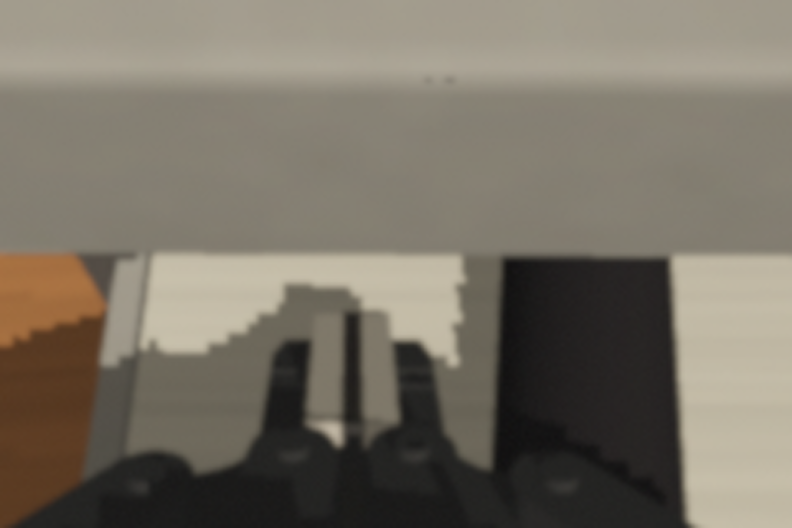

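The cassette is at (590,360) with the closed fingers at (350,380), about an 8 mm gap. I shift slightly inward and push slowly.

```bash
python3 -m creep '[[2,0,3.5,0,0,0,255],[2,2,3.5,0,0,0,255],[2,4,3.5,0,0,0,255],[2,6,3.5,0,0,0,255],[2,7.5,3.5,0,0,0,255],[2,9,3.5,0,0,0,255],[2,10.5,3.5,0,0,0,255],[2,12,3.5,0,0,0,255],[2,14,3.5,0,0,0,255],[2,16,3.5,0,0,0,255],[2,18,3.5,0,0,0,255],[2,20,3.5,0,0,0,255],[2,22.5,3.5,0,0,0,255],[2,25,3.5,0,0,0,255]]'
python3 - <<'E'
from t import *;import cv2
go((10,115,58))
d=workcell.get_image("wrist")
np.savez("w3.npz",**d)
a=cv2.resize(d["color"][140:300,150:390,::-1],None,fx=2.5,fy=2.5,interpolation=2);cv2.imwrite("pics/w3.png",a)
E
```

```text
clock: 4.75
position: [543.7, -18.3, 104.1]
ee_rot: [0.906, -0.037, 0.422, 0.019]
ft_force: [-0.6, 0.7, 0.0]
grip_width: -0.0
finger_force: 0.1
4.75 tip now [10.  91.6 57.4] F [-0.6  0.7  0. ] [-0.18  0.21 -1.02 -0.52  0.07  3.08]
(10, 115, 58) [np.float64(0.5), np.float64(-23.2), np.float64(-0.4)] [np.float64(0.1), np.float64(0.0), np.float64(0.08)]
```

View pics/w3.png

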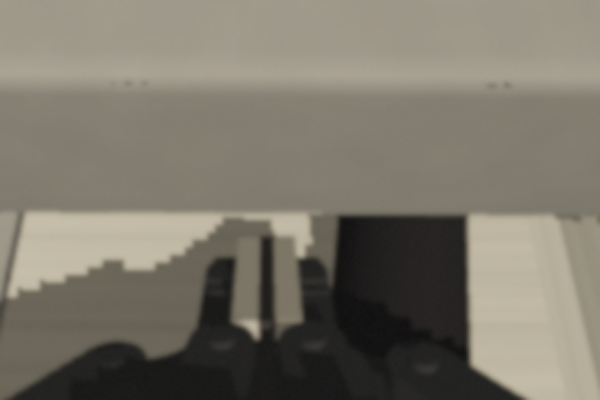

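The cassette follows the fingers but still leans (its right edge stays vertical at u=468 where square would slope). I push on with contact nearer its near end to square it.

```bash
python3 -m creep '[[-5,0,-6,0,0,0,255],[-5,2,-6,0,0,0,255],[-5,4,-6,0,0,0,255],[-5,6,-6,0,0,0,255],[-5,8,-6,0,0,0,255],[-5,10,-6,0,0,0,255],[-5,12,-6,0,0,0,255],[-5,14,-6,0,0,0,255],[-5,16,-6,0,0,0,255],[-5,18,-6,0,0,0,255],[-5,20,-6,0,0,0,255]]'
python3 - <<'E'
from t import *;import cv2
go((10,115,58))
d=workcell.get_image("wrist")
np.savez("w4.npz",**d)
a=cv2.resize(d["color"][140:300,150:390,::-1],None,fx=2.5,fy=2.5,interpolation=2);cv2.imwrite("pics/w4.png",a)
E
```

```text
clock: 6.18
position: [534.2, -37.5, 104.1]
ee_rot: [0.906, -0.037, 0.422, 0.019]
ft_force: [-0.7, 0.2, 1.4]
grip_width: -0.1
finger_force: 0.1
6.17 tip now [ 2.2 71.7 57.5] F [-0.7  0.2  1.4] [-0.24  0.19 -1.03 -0.52  0.12  3.04]
(10, 115, 58) [np.float64(5.5), np.float64(-43.2), np.float64(5.6)] [np.float64(0.11), np.float64(0.01), np.float64(0.08)]
```

View pics/w4.png

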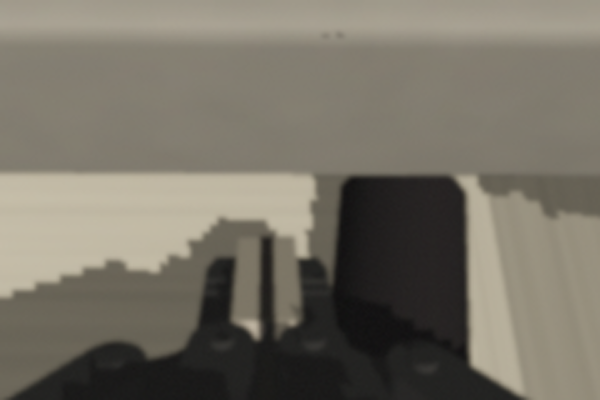

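The cassette's far end now shows at (405,178) just under the lamp; edges run left (343,190)-(335,300) and right (465,190)-(468,350).

```bash
cat >> h.py <<'E'
def fitcas(T,p,left,right,far,t):
    C=cut(p);cc=Ro.from_euler('z',-p[2]).apply(-T[1].T@T[2]-[p[0],p[1],0])
    def g(q):
        x,y,ps=q;ax=np.array([np.cos(ps),np.sin(ps),0]);c=np.array([x,y,61.]);o=[]
        for sg,pts in((1,left),(-1,right)):
            v=c-cc;v=v-ax*(v@ax);D=np.linalg.norm(v);v/=D;n=np.cross(v,ax);n=n*sg*np.sign(n[1])
            k=16/D;e=c-v*16*k+n*16*np.sqrt(1-k*k);a,b=[proj(T,C(e+ax*m)) for m in(-30,10)];d=(b-a)/np.linalg.norm(b-a)
            o+=[d[0]*(t(*q_)-a)[1]-d[1]*(t(*q_)-a)[0] for q_ in pts]
        o.append((proj(T,C(c+ax*30+[0,0,16]))-t(*far))[1]); return o
    h=least_squares(g,[0,40,0],x_scale=[10,10,.1]);return np.round(h.x,3),np.round(h.fun,1)
E
python3 - <<'E'
from t import *
t=lambda u,v:np.array((150+(u+.5)/2.5-.5,140+(v+.5)/2.5-.5))
print(fitcas(load("w4.npz"),P,[(343,190),(335,300)],[(465,190),(468,350)],(405,177),t))
print(fitcas(load("w3.npz"),P,[(338,220),(333,300)],[(468,220),(468,350)],(405,177),t))
E
```

```text
(array([-12.985,  40.688,  -0.14 ]), array([ 1.4,  2.3, -1.8, -1.7, -0. ]))
(array([-5.133, 60.871, -0.15 ]), array([ 0.5,  1.8, -0.9, -1.3, -0. ]))
```

The lean stays near −0.14 rad and x near −13 mm, because free rolling gives no squaring moment. I straddle the cassette and pinch it gently to square it, then slide it a little along +x.

```bash
python3 -m creep '[[0,-4,0,0,0,0,255],[0,-4,-25,0,0,0,255],[0,-4,-55,0,0,0,255],[0,-4,-80,0,0,0,200],[-5,10,-80,0,0,0,110],[-5.5,31,-80,0,0,0,110],[-5.5,31,-80,0,0,0,110],[-5.5,31,-80,0,0,0,110]]' 20
python3 - <<'E'
from t import *;import cv2
go((-4,40.7,56))
d=workcell.get_image("wrist");print(workcell.get_state()["grip_width"])
np.savez("w5.npz",**d)
a=cv2.resize(d["color"][140:300,150:390,::-1],None,fx=2.5,fy=2.5,interpolation=2);cv2.imwrite("pics/w5.png",a)
E
```

```text
clock: 7.22
position: [479.3, -65.1, 159.0]
ee_rot: [0.909, -0.037, 0.416, 0.017]
ft_force: [-0.3, 1.5, 0.3]
grip_width: 48.7
finger_force: 0.0
7.22 tip now [-50.9  39.8 111.5] F [-0.3  1.5  0.3] [-0.37 -0.07 -1.08 -0.27  0.21  2.95]
(-4, 40.7, 56) [np.float64(-12.3), np.float64(-0.9), np.float64(71.8)] [np.float64(-0.03), np.float64(0.85), np.float64(0.07)]
48.48709157337538
```

View pics/w5.png

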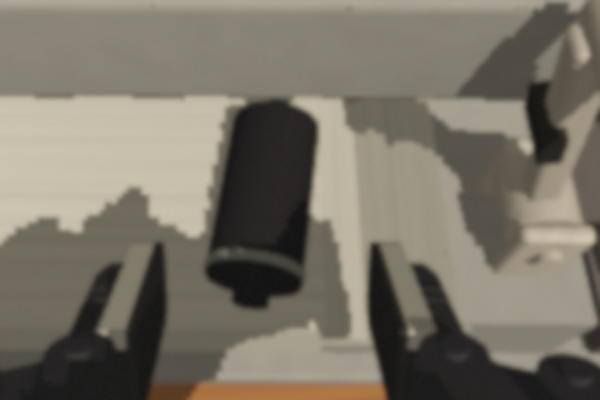

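The whole cassette now shows between the open fingers: near end about (255,268), far end about (278,108), leaning clearly.

Run:
```python
from t import *
t=lambda u,v:np.array((150+(u+.5)/2.5-.5,140+(v+.5)/2.5-.5))
T=load("w5.npz")
print(fitcas(T,P,[(235,130),(208,255)],[(317,135),(303,270)],(278,102),t))
inv=lambda q:Ro.from_euler('z',-P[2]).apply(q-np.array([P[0],P[1],0]))
print("near rim top",inv(ray(T,t(256,248),77)),"stub tip",inv(ray(T,t(250,307),56)),"mouth",inv(ray(T,t(345,105),45)),inv(ray(T,t(350,335),45)),inv(ray(T,t(322,348),45)))
```

```text
(array([-10.592,  39.167,  -0.14 ]), array([ 1.5,  0.6, -1.4, -0.7,  0. ]))
near rim top [-33.24787901  41.84604421  77.        ] stub tip [-45.31314983  43.92537996  56.        ] mouth [38.42029432  7.60443987 45.        ] [-51.46387188  11.11294016  45.        ] [-55.65413781  20.50708258  45.        ]
```

```bash
python3 -m creep '[[-11,0,10,0,0.8,0,110],[-11,0,30,0,0.8,0,110],[-11,0,50,0,0.8,0,110],[-11,0,65,0,0.8,0,110],[-11,0,73,0,0.8,0,110],[-11,0,73,0,0.8,0,120],[-11,0,73,0,0.8,0,130],[-11,0,73,0,0.8,0,140],[-11,0,73,0,0.8,0,150],[-11,0,73,0,0.8,0,160],[-11,0,73,0,0.8,0,170],[-11,0,73,0,0.8,0,180]]' 20
python3 - <<'E'
from t import *;import cv2
go((-2,40.7,56))
d=workcell.get_image("wrist");print(workcell.get_state()["grip_width"],workcell.get_state()["finger_force"])
np.savez("w6.npz",**d)
a=cv2.resize(d["color"][140:300,150:390,::-1],None,fx=2.5,fy=2.5,interpolation=2);cv2.imwrite("pics/w6.png",a)
E
```

```text
clock: 8.78
position: [527.8, -69.6, 103.7]
ee_rot: [0.905, -0.037, 0.423, 0.018]
ft_force: [-2.5, -0.1, 4.6]
grip_width: 32.1
finger_force: 18.9
8.78 tip now [-1.5 39.2 57.1] F [-2.5 -0.1  4.6] [-0.33  0.19 -1.04 -0.52  0.19  2.98]
(-2, 40.7, 56) [np.float64(-1.1), np.float64(-1.5), np.float64(0.3)] [np.float64(0.0), np.float64(-0.06), np.float64(0.09)]
32.34867793714321 18.912877142429352
```

Pinched at 32 mm width means it is square against the pads. Next I slide it 4 mm in +x, release, back out, and re-enter behind it with the fingers shut.

```bash
python3 -m creep '[[1.3,0,1.5,0,0,0,180],[2.6,0,3,0,0,0,180],[2.6,0,3,0,0,0,180],[2.6,0,3,0,0,0,140],[2.6,0,3,0,0,0,130],[2.6,0,3,0,0,0,120],[2.6,0,3,0,0,0,110],[2.6,0,-15,0,0,0,110],[2.6,0,-40,0,0,0,110],[2.6,0,-62,0,0,0,110],[2.6,0,-62,0,0,0,110]]' 20
python3 - <<'E'
from t import *;import cv2
go((10,80,57.5))
d=workcell.get_image("wrist");print(workcell.get_state()["grip_width"])
np.savez("w7.npz",**d)
g=cv2.cvtColor(d["color"],cv2.COLOR_RGB2GRAY)
for r in range(186,260,8): 
    m=np.where(g[r,215:310]<60)[0]+215; print(r,(m.min(),m.max()) if len(m) else None,end=' ')
E
```

```text
clock: 10.2
position: [488.2, -67.3, 150.0]
ee_rot: [0.906, -0.037, 0.421, 0.018]
ft_force: [0.6, 0.5, -0.2]
grip_width: 48.4
finger_force: 0.0
10.2 tip now [-41.4  38.3 103.2] F [ 0.6  0.5 -0.2] [-0.36 -0.02 -1.08 -0.33  0.21  2.96]
(10, 80, 57.5) [np.float64(-1.9), np.float64(-41.7), np.float64(68.7)] [np.float64(-0.01), np.float64(0.2), np.float64(0.11)]
48.389249368933534
186 (np.int64(242), np.int64(269)) 194 (np.int64(239), np.int64(272)) 202 (np.int64(238), np.int64(272)) 210 (np.int64(237), np.int64(272)) 218 (np.int64(237), np.int64(272)) 226 (np.int64(236), np.int64(273)) 234 (np.int64(235), np.int64(273)) 242 (np.int64(234), np.int64(302)) 250 (np.int64(215), np.int64(304)) 258 (np.int64(215), np.int64(307))
```

```bash
python3 - <<'E'
from t import *
t=lambda u,v:np.array((u,v),float)
print(fitcas(load("w7.npz"),P,[(237.5,202),(234.5,234)],[(272.5,202),(273.5,234)],(255,183),t))
E
python3 -m creep '[[0,-20,0,0,0,0,255],[0,-42,0,0,0,0,255],[0,-44,0,0,0,0,255],[-2,-44,15,0,0.2,0,255],[-2,-44,40,0,0.2,0,255],[-2,-44,60,0,0.2,0,255],[-2,-44,68,0,0.2,0,255],[-2,-44,68,0,0.2,0,255]]'
python3 - <<'E'
from t import *
go((8,80,57.5))
E
```

```text
(array([-8.4070e+00,  3.8796e+01, -2.0000e-02]), array([ 1.4,  0.7, -1.4, -0.8,  0. ]))
clock: 11.25
position: [541.7, -27.6, 102.0]
ee_rot: [0.907, -0.037, 0.42, 0.017]
ft_force: [1.2, 0.1, 0.5]
grip_width: 0.3
finger_force: 0.0
11.25 tip now [ 8.6 82.3 55.1] F [1.2 0.1 0.5] [-0.21  0.21 -1.02 -0.52  0.1   3.06]
(8, 80, 57.5) [np.float64(1.1), np.float64(2.3), np.float64(-2.0)] [np.float64(-0.05), np.float64(0.27), np.float64(0.06)]
```

```bash
python3 -m creep '[[1,2,-2,0,0,0,255],[1,5,-2,0,0,0,255],[1,8,-2,0,0,0,255],[1,10,-2,0,0,0,255],[1,12,-2,0,0,0,255],[1,14,-2,0,0,0,255],[1,16,-2,0,0,0,255],[1,18,-2,0,0,0,255],[1,20,-2,0,0,0,255],[1,22,-2,0,0,0,255],[1,24,-2,0,0,0,255],[1,26.5,-2,0,0,0,255],[1,29,-2,0,0,0,255],[1,31.5,-2,0,0,0,255],[1,34,-2,0,0,0,255],[1,36.5,-2,0,0,0,255],[1,39,-2,0,0,0,255],[1,41.5,-2,0,0,0,255],[1,44,-2,0,0,0,255],[1,44,-2,0,0,0,255]]'
python3 - <<'E'
from t import *;import cv2
go((8,80,57.5))
d=workcell.get_image("wrist");np.savez("w8.npz",**d)
g=cv2.cvtColor(d["color"],cv2.COLOR_RGB2GRAY)
for r in range(200,280,8): print(r,g[r,250:400:5].tolist())
E
```

```text
clock: 13.75
position: [537.4, -71.3, 105.0]
ee_rot: [0.906, -0.037, 0.421, 0.017]
ft_force: [-0.5, 0.1, 0.1]
grip_width: 0.2
finger_force: 0.0
13.75 tip now [ 8.  38.4 58.1] F [-0.5  0.1  0.1] [-0.33  0.2  -1.02 -0.5   0.19  2.98]
(8, 80, 57.5) [np.float64(-0.6), np.float64(-41.6), np.float64(0.5)] [np.float64(-0.05), np.float64(0.18), np.float64(0.07)]
200 [126, 126, 126, 125, 124, 123, 124, 125, 125, 126, 126, 125, 125, 124, 124, 124, 124, 124, 124, 124, 124, 124, 123, 123, 123, 123, 123, 122, 123, 121]
208 [125, 124, 125, 124, 124, 123, 123, 123, 123, 124, 124, 124, 123, 124, 123, 123, 123, 123, 122, 122, 122, 121, 122, 121, 122, 123, 124, 123, 122, 121]
216 [122, 122, 122, 123, 124, 124, 123, 122, 120, 120, 120, 121, 122, 122, 122, 122, 122, 121, 121, 120, 119, 119, 119, 119, 120, 121, 121, 121, 88, 73]
224 [173, 178, 179, 175, 176, 176, 154, 100, 55, 46, 55, 58, 61, 62, 62, 51, 53, 104, 107, 107, 100, 112, 144, 147, 147, 140, 137, 136, 136, 137]
232 [99, 98, 159, 180, 183, 183, 178, 74, 21, 28, 31, 32, 35, 36, 37, 29, 19, 80, 97, 98, 94, 80, 80, 80, 80, 80, 81, 81, 83, 154]
240 [120, 42, 109, 119, 183, 183, 183, 83, 22, 26, 30, 33, 34, 36, 36, 36, 37, 78, 144, 140, 115, 81, 81, 80, 81, 80, 80, 80, 81, 106]
248 [119, 38, 108, 119, 53, 36, 61, 88, 21, 26, 30, 32, 35, 36, 36, 37, 37, 41, 145, 145, 146, 148, 79, 80, 79, 80, 80, 79, 79, 80]
256 [119, 35, 99, 119, 76, 43, 45, 95, 16, 20, 27, 32, 34, 36, 37, 36, 36, 35, 144, 144, 146, 150, 152, 117, 80, 79, 80, 80, 82, 85]
264 [118, 35, 97, 119, 92, 29, 37, 95, 18, 21, 20, 19, 28, 36, 37, 36, 36, 35, 121, 143, 145, 145, 152, 152, 82, 79, 82, 86, 87, 81]
272 [139, 65, 80, 41, 35, 34, 35, 61, 19, 18, 20, 19, 20, 19, 21, 32, 34, 35, 77, 144, 144, 145, 153, 150, 79, 79, 78, 78, 78, 81]
```

```bash
sed -i 's/def fitcas(T,p,left,right,far,t)/def fitcas(T,p,left,right,far,t,Z=61.)/; s/c=np.array(\[x,y,61.\])/c=np.array([x,y,Z])/' h.py
python3 - <<'E'
from t import *;import cv2
T=load("w8.npz");g=cv2.cvtColor(np.load("w8.npz")["color"],cv2.COLOR_RGB2GRAY).astype(int)
ed={}
for r in range(228,264,4):
    row=g[r]; l=[u for u in range(278,300) if row[u]>=55>row[u+1]];rr=[u for u in range(320,345) if row[u]<60<=row[u+1]];print(r,l,rr,end='; ');ed[r]=(l[-1]+.5,rr[0]+.5)
print([int(g[r,310]) for r in range(214,236,2)])
t=lambda u,v:np.array((u,v),float)
for Z in(61,51.6):print(Z,fitcas(T,P,[(ed[232][0],232),(ed[256][0],256)],[(ed[236][1],236),(ed[260][1],260)],(310,222),t,Z))
E
```

```text
228 [285] [333]; 232 [285] [334]; 236 [285] [333]; 240 [286] [334]; 244 [286] [335]; 248 [286] [335]; 252 [286] [336]; 256 [286] [336]; 260 [287] [337]; [121, 122, 121, 122, 111, 61, 34, 35, 35, 35, 35]
61 (array([-14.224,   6.214,  -0.047]), array([ 2.4,  3.4, -3.4, -2.2, -0. ]))
51.6 (array([-9.947,  3.742, -0.027]), array([ 1.1,  1.5, -1.7, -0.8,  0. ]))
```

The fit says it has dropped (z=51.6 fits; y≈4 in my slightly shifted frame, yaw ≈ −0.03). Now I back out and plan the lever push.

```bash
python3 -m creep '[[0,-3,-5,0,0,0,255],[0,-3,-30,0,0,0,255],[0,-3,-58,0,0,0,255],[0,-3,-60,0,0,0,255],[0,-3,-60,0,0,0,255]]'; sed -i 's/^P=.*;TH=.*/P=(580,-109.8,-.083);TH=np.radians(35)/' t.py
python3 - <<'E'
from t import *;import cv2
go((-35,38,190),(-35,-68,190),(-35,-68,148))
d=workcell.get_image("wrist");np.savez("w9.npz",**d);T=load("w9.npz")
g=cv2.cvtColor(d["color"],cv2.COLOR_RGB2GRAY).astype(int)
for r in range(180,270,6):
    m=np.where(g[r,240:345]<60)[0]+240; print(r,(m.min(),m.max(),len(m)) if len(m) else None,end='; ')
E
```

```text
clock: 14.42
position: [491.8, -64.2, 143.7]
ee_rot: [0.906, -0.037, 0.421, 0.017]
ft_force: [0.3, 0.5, 0.3]
grip_width: 0.2
finger_force: 0.0
14.43 tip now [-36.2  38.2  96.9] F [0.3 0.5 0.3] [-0.35  0.01 -1.08 -0.36  0.21  2.96]
(-35, 38, 190) [np.float64(90.5), np.float64(0.2), np.float64(-56.7)] [np.float64(-0.05), np.float64(-14.84), np.float64(0.1)]
(-35, -68, 190) [np.float64(90.3), np.float64(106.2), np.float64(-56.8)] [np.float64(-0.05), np.float64(-14.84), np.float64(0.1)]
(-35, -68, 148) [np.float64(58.2), np.float64(106.2), np.float64(-29.8)] [np.float64(-0.05), np.float64(-14.84), np.float64(0.1)]
180 None; 186 None; 192 (np.int64(288), np.int64(315), 28); 198 (np.int64(283), np.int64(318), 36); 204 (np.int64(283), np.int64(317), 35); 210 (np.int64(283), np.int64(318), 36); 216 (np.int64(284), np.int64(319), 36); 222 (np.int64(284), np.int64(320), 37); 228 (np.int64(284), np.int64(321), 38); 234 (np.int64(284), np.int64(321), 38); 240 (np.int64(255), np.int64(322), 42); 246 (np.int64(240), np.int64(323), 56); 252 (np.int64(240), np.int64(324), 35); 258 (np.int64(240), np.int64(316), 43); 264 (np.int64(240), np.int64(325), 58);
```

```bash
python3 - <<'E'
from t import *
t=lambda u,v:np.array((u,v),float)
for Z in(61,51.6):print(Z,fitcas(load("w9.npz"),P,[(282.5,201),(283.5,234)],[(317.8,204),(322.5,240)],(301,189),t,Z))
E
python3 -m creep '[[30,0,-20,0,-5,0,255],[60,0,-40,0,-10,0,255],[90,0,-57,0,-14.8,0,255],[90,0,-57,0,-14.8,0,255],[90,35,-57,0,-14.8,0,255],[90,75,-57,0,-14.8,0,255],[90,106,-57,0,-14.8,0,255],[90,106,-57,0,-14.8,0,255],[75,106,-43,0,-14.8,0,255],[58,106,-30,0,-14.8,0,255],[58,106,-30,0,-14.8,0,255]]'
python3 - <<'E'
from t import *
print(workcell.get_state()["ft_force"])
for a in(1.3,1.1,.9,.7,.5,.35,.2,.1,0): print(a,-50+85*np.cos(a)-4*np.sin(a),75+85*np.sin(a)+4*np.cos(a))
go((-35,-40,148),(-35,0,130),(-35,20,100),(-35,35,85))
E
```

```text
61 (array([-12.667,   1.961,  -0.03 ]), array([ 1.9,  2.4, -2.6, -1.6,  0. ]))
51.6 (array([-6.865,  0.07 , -0.022]), array([ 1.2,  1.3, -1.6, -0.8,  0. ]))
clock: 15.85
position: [495.4, -168.9, 203.1]
ee_rot: [0.954, -0.039, 0.297, 0.01]
ft_force: [-0.1, -0.7, -0.3]
grip_width: -0.5
finger_force: 0.0
[-0.12961721 -0.67995644 -0.34010458]
1.3 -31.116832308578847 157.97244107495976
1.1 -15.009159119071672 152.56701009092433
0.9 -0.2964603355034616 144.06922719141875
0.7 12.434715170230763 132.81787216434168
0.5 22.67681560626487 119.26150102891873
0.35 28.475089362205406 107.90380448510288
0.2 32.51098179332529 95.80715942894517
0.1 34.17602038204488 87.46585707609249
0 35.0 79.0
15.85 tip now [-38.2 -65.5 143.4] F [-0.1 -0.7 -0.3] [-0.57 -0.07 -0.77  0.32  0.27  2.73]
(-35, -40, 148) [np.float64(4.8), np.float64(-25.9), np.float64(-1.9)] [np.float64(-0.26), np.float64(0.4), np.float64(0.0)]
(-35, 0, 130) [np.float64(-5.5), np.float64(-65.8), np.float64(13.1)] [np.float64(-0.26), np.float64(0.4), np.float64(0.0)]
(-35, 20, 100) [np.float64(-22.5), np.float64(-85.7), np.float64(37.9)] [np.float64(-0.26), np.float64(0.4), np.float64(0.0)]
(-35, 35, 85) [np.float64(-31.0), np.float64(-100.6), np.float64(50.3)] [np.float64(-0.26), np.float64(0.4), np.float64(0.0)]
```

The cassette is seated at about x −7, y 0, yaw −0.02 with the lever still open. I push the lever's handle over.

```bash
python3 -m creep '[[0,-10,0,0,0,0,255],[0,-17,0,0,0,0,255],[0,-23,0,0,0,0,255],[0,-29,0,0,0,0,255],[-2,-35,3,0,0,0,255],[-4,-40,5.5,0,0,0,255],[-5.5,-45,8,0,0,0,255],[-8,-50,11.5,0,0,0,255],[-11.5,-56,16.5,0,0,0,255],[-14,-60,20,0,0,0,255],[-17,-63,25,0,0,0,255],[-20,-66.5,29,0,0,0,255],[-20,-66.5,29,0,0,0,255]]'
python3 - <<'E'
from t import *;import cv2
go((-35,-10,118))
d=workcell.get_image("wrist");e=workcell.get_image("side")
a=cv2.resize(d["color"][60:320,130:430,::-1],(600,520));np.savez("w10.npz",**d)
b=cv2.resize(e["color"][190:270,230:330,::-1],None,fx=2,fy=2,interpolation=2)
c=np.zeros((520,800,3),np.uint8);c[:,:600]=a;c[:160,600:]=b
f=workcell.get_image("scene");np.savez("s10.npz",**f);c[170:370,600:]=cv2.resize(f["color"][140:240,190:290,::-1],None,fx=2,fy=2)
cv2.imwrite("pics/m10.png",c)
E
```

```text
clock: 17.48
position: [502.9, -104.4, 171.2]
ee_rot: [0.953, -0.039, 0.3, 0.012]
ft_force: [0.3, -1.1, 0.4]
grip_width: -0.2
finger_force: 0.1
17.48 tip now [-35.8  -0.9 111.6] F [ 0.3 -1.1  0.4] [-0.41 -0.04 -0.84  0.19  0.19  2.87]
(-35, -10, 118) [np.float64(4.1), np.float64(9.0), np.float64(-4.8)] [np.float64(-0.09), np.float64(0.08), np.float64(0.09)]
```

View pics/m10.png

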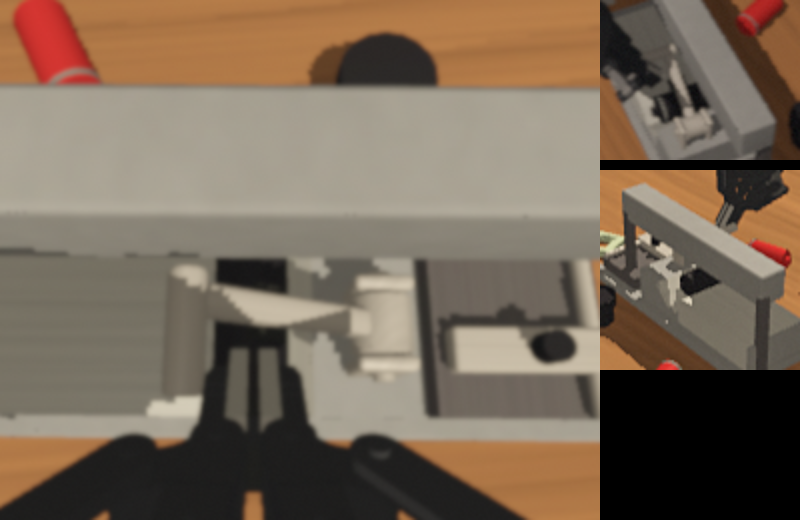

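The lever is partly down: its handle is at (185,330), left of the fingers, with the arm over the cassette at (250,290). Now I lift the tip, move above the handle and press down.

```bash
python3 - <<'E'
from t import *
T=load("w10.npz");u=lambda x,y:np.array([130+x/2,60+y/2])
C=cut(P)
def hh(q):
    a,dx=q;b=np.array([-28+dx,-50+85*np.cos(a)-4*np.sin(a),75+85*np.sin(a)+4*np.cos(a)])
    return np.ravel([proj(T,C(b+[m,0,0]))-o for m,o in((18.5,u(188,272)),(-18.5,u(180,397)))])
k=least_squares(hh,[.5,0]);print(k.x,k.fun)
E
python3 -m creep '[[0,3,0,0,0,0,255],[11,3,-16,0,0,0,255],[22,3,-31,0,0,0,255],[22,-10,-31,0,0,0,255],[22,-29,-31,0,0,0,255],[22,-29,-31,0,0,0,255],[17,-29,-24,0,0,0,255],[12,-30,-17,0,0,0,255],[7,-31,-10,0,0,0,255],[3,-32,-4,0,0,0,255],[0,-33,1,0,0,0,255],[-3,-34,5,0,0,0,255],[-5,-34,8,0,0,0,255],[-7,-34,10.5,0,0,0,255],[-8.5,-34,12.5,0,0,0,255],[-8.5,-34,12.5,0,0,0,255]]'
python3 - <<'E'
from t import *
go((-35,33,91))
E
```

```text
[0.60989889 2.74738911] [-1.03436857 -1.65032652  0.40010791  1.42088288]
clock: 19.62
position: [506.1, -71.6, 156.5]
ee_rot: [0.953, -0.039, 0.3, 0.013]
ft_force: [-0.1, 0.1, 0.7]
grip_width: 0.0
finger_force: 0.0
19.62 tip now [-35.2  31.9  97. ] F [-0.1  0.1  0.7] [-0.33 -0.02 -0.87  0.13  0.14  2.94]
(-35, 33, 91) [np.float64(-3.3), np.float64(-1.0), np.float64(5.0)] [np.float64(0.02), np.float64(0.04), np.float64(0.05)]
```

```bash
python3 -m creep '[[-1,-1,1.5,0,0,0,255],[-2,-1,3,0,0,0,255],[-3,-1,4,0,0,0,255],[-3.5,-1,5,0,0,0,255],[-3.5,-1,5,0,0,0,255]]'; python3 -m creep '[[-0.5,0,0.8,0,0,0,255],[-1,0,1.6,0,0,0,255],[-1,0,1.6,0,0,0,255]]'
python3 - <<'E'
from t import *
import cv2
go((-35,33,91))
d=workcell.get_image("wrist");np.savez("w11.npz",**d);cv2.imwrite("w11.png",d["color"][:,:,::-1])
E
```

```text
clock: 20.25
position: [506.5, -70.1, 150.8]
ee_rot: [0.953, -0.039, 0.301, 0.012]
ft_force: [0.2, -1.0, 0.6]
grip_width: 0.1
finger_force: 0.2
clock: 20.62
position: [506.7, -70.0, 149.1]
ee_rot: [0.953, -0.039, 0.301, 0.012]
ft_force: [0.4, -0.1, 2.3]
grip_width: 0.1
finger_force: 1.0
20.62 tip now [-34.7  33.6  89.6] F [ 0.4 -0.1  2.3] [-0.32 -0.01 -0.88  0.1   0.14  2.94]
(-35, 33, 91) [np.float64(0.6), np.float64(0.6), np.float64(-1.3)] [np.float64(-0.05), np.float64(-0.03), np.float64(0.1)]
```

Contact is made (2.3 N, handle moving). I keep pressing until the force climbs.

```bash
for i in 1 2 3; do python3 -m creep '[[-0.6,0,0.8,0,0,0,255],[-1.1,0,1.6,0,0,0,255],[-1.1,0,1.6,0,0,0,255]]' | grep -E 'position|ft_force'; done
```

```text
position: [507.1, -70.0, 148.0]
ft_force: [-6.8, 1.9, 10.7]
position: [507.4, -69.9, 147.1]
ft_force: [-15.1, 2.1, 20.7]
position: [507.7, -69.9, 146.3]
ft_force: [-22.7, 4.1, 33.3]
```

```bash
python3 -m creep '[[3,0,-4,0,0,0,255],[14,0,-20,0,0,0,255],[30,0,-43,0,0,0,255],[30,-30,-50,0,0,0,255],[30,-60,-60,0,0,0,255],[30,-60,-60,0,0,0,255],[30,-60,-60,0,0,0,255]]'
python3 - <<'E'
from t import *;import cv2
d=workcell.get_image("wrist");np.savez("w12.npz",**d);T=load("w12.npz");C=cut(P)
g=cv2.cvtColor(d["color"],cv2.COLOR_RGB2GRAY).astype(int)
for a in(0,.05,.1,.2):
    b=np.array([-28,-50+85*np.cos(a)-4*np.sin(a),75+85*np.sin(a)+4*np.cos(a)])
    print(a,[np.round(proj(T,C(b+[m,s,0])),1).tolist() for m in(-18.5,0,18.5) for s in(-6,6)])
u,v=proj(T,C(np.array([-28,35,79.]))).round().astype(int)
for r in range(v-36,v+40,6): print(r,g[r,u-40:u+60:4].tolist())
e=workcell.get_image("side");np.savez("s12.npz",**e)
E
```

```text
clock: 22.68
position: [501.3, -9.6, 208.9]
ee_rot: [0.953, -0.039, 0.3, 0.013]
ft_force: [0.2, 0.4, 0.4]
grip_width: 0.2
finger_force: 0.0
0 [[329.6, 255.4], [315.7, 255.3], [328.1, 233.8], [314.5, 233.8], [326.6, 213.2], [313.3, 213.2]]
0.05 [[331.3, 255.1], [317.1, 255.1], [329.7, 233.2], [315.8, 233.2], [328.2, 212.2], [314.6, 212.2]]
0.1 [[333.3, 254.9], [318.9, 254.9], [331.7, 232.6], [317.5, 232.5], [330.1, 211.2], [316.2, 211.2]]
0.2 [[338.3, 254.4], [323.3, 254.3], [336.5, 231.3], [321.8, 231.2], [334.7, 209.2], [320.4, 209.1]]
198 [202, 202, 202, 201, 148, 115, 115, 170, 177, 184, 195, 194, 115, 28, 28, 33, 38, 42, 44, 42, 43, 150, 161, 164, 168]
204 [205, 205, 205, 205, 184, 117, 118, 117, 117, 117, 117, 117, 115, 35, 28, 33, 36, 41, 43, 44, 41, 89, 111, 123, 118]
210 [201, 201, 201, 201, 195, 115, 114, 116, 128, 136, 175, 180, 115, 46, 24, 25, 25, 28, 41, 41, 41, 76, 110, 110, 93]
216 [206, 206, 205, 205, 167, 117, 117, 192, 198, 142, 181, 191, 189, 191, 190, 190, 190, 190, 190, 190, 190, 190, 189, 189, 189]
222 [207, 207, 207, 207, 187, 120, 120, 167, 203, 140, 181, 192,
[... 379 characters left out ...]
16, 77, 98, 106, 116, 122, 127, 128, 131, 145, 159, 161]
246 [197, 207, 207, 206, 206, 206, 205, 205, 205, 142, 180, 195, 188, 198, 179, 171, 107, 34, 46, 75, 149, 154, 160, 158, 160]
252 [155, 211, 211, 210, 210, 210, 210, 209, 209, 206, 203, 204, 207, 203, 190, 193, 161, 123, 122, 131, 158, 161, 161, 158, 160]
258 [83, 190, 190, 189, 190, 190, 191, 193, 193, 193, 192, 192, 192, 190, 182, 186, 171, 159, 159, 160, 159, 161, 156, 153, 155]
264 [38, 166, 169, 169, 169, 168, 170, 169, 167, 169, 169, 170, 170, 169, 168, 169, 170, 169, 170, 168, 170, 170, 169, 169, 168]
270 [31, 120, 135, 136, 135, 136, 136, 137, 138, 139, 140, 140, 143, 142, 143, 146, 146, 145, 145, 145, 150, 147, 146, 146, 144]
```

Run:
```python
from t import *
T=load("w12.npz");inv=lambda q:Ro.from_euler('z',-P[2]).apply(q-np.array([P[0],P[1],0]))
print("stub tip",inv(ray(T,(352,250),46)),"near rim",inv(ray(T,(350,239),51.6)))
workcell.sign_off()
```

```text
stub tip [-39.67922955  -2.43612711  46.        ] near rim [-29.50752864   0.49252056  51.6       ]
the job is handed in; nothing more can be done
```

I rolled the film cassette into the vee, where it settled square and about mid-length while the lever was still open. I then swung the cam lever down until its pad bore on the cassette, let go and handed the job in; I judged closure by pressing force and camera fit, and got no verdict back. I also pinched it once on the deck to square it and slid it about 4 mm without lifting.

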